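# Turn the shaving mirror over and swing it out above the basin

## Robot

A 6-joint arm with a two-finger parallel gripper is mounted at the origin on the work surface. World frame = base frame: x ahead of the robot, y to its left, z up, the work surface at z = 0. Lengths are in m, angles in rad, forces in N, time in s.
With the tool pointing down it reaches from about 0.3 to 0.775 m from the base axis. Payload 14.6 kg.
Tool frame: the origin (TCP) lies at the very end of the fingers, on their centre line; the grasp point (between the pads) lies 19 mm behind it; z points along the fingers, y is the line along which they close (so a half turn about z gives the same grasp; the last joint's range is limited). The gripper opens to 94 mm and grips with 3 to 60 N. Pads are 16 mm wide; open, the fingers measure 119 mm over their backs; the gripper's body (75 mm by 177 mm) begins 78 mm behind the grasp point.
Start: joints at [1.15, 0.3, 1.521, -0, 1.321, -0.067], TCP at [0.191, 0.516, 0.205] pointing down, gripper open.
Joint ranges: [-3.03, 3.03], [-0.79, 2.21], [0.23, 2.52], [-1.04, 4.18], [0, 3.07], [-2.55, 2.55]. Speed limits (rad/s): [2.22, 2.22, 2.57, 3.14, 3.14, 3.14].

## Interface

Orientations are given as a unit quaternion [w, x, y, z].
In Python, from workcell import get_obs, capture, close_job gives the robot as it stands.
- The arm moves only by the tool send_rows, never from a script. Its argument "deltas" is a list of rows, each a list of 7 numbers: the shift along the tool's x, y, z in cm, then the turn, a rotation vector about the tool's x, y, z in degrees, then the finger opening in cm, from 0 to 9.4. In form: [[tx, ty, tz, ax, ay, az, gripper], ...]. A call has 1 to 10 rows; each row is the pose to reach, as a shift and turn from the pose commanded when the call began, along the tool's axes at that moment; what a row does not reach only later rows make up. A row lasts 1/8 s, in which the tool goes at most 62.5 mm and 10.7 degrees, less where a joint would pass 70% of its speed; a pose out of reach is approached as far as the arm can. A call with a gripper value outside its range is refused whole. The fingers move at their own pace and stop on an object; "squeeze" is the grip in N (left out, the last holds). Time passes only in rows, so rows that repeat a pose let the fingers close. It gives the time, the measured TCP pose, the force, the opening and the grip force at its end, in the units of the state.
- get_obs(): the state, without advancing time (a new reading comes with each control period).
- capture(name): name is "scene" or "top" or "wrist"; returns a dict with "frame" (480x640x3 uint8, blue, green, red), "fovy" (degrees; the focal length in pixels is half the picture's height over the tangent of half this angle, whatever the lens; pixels are square), "cx", "cy" (the principal point, pixels), "extrinsics" (4x4, takes a point from camera to world coordinates); the wrist camera has in their place "hand_eye" (4x4, takes a point from camera to tool coordinates, whose origin is the TCP and whose axes are the flange's). Camera axes: x right, y up, looking along -z (the intrinsics and any distortion apply to the point x, -y, -z); pixel columns grow to the right and rows downward; lengths in m; the calibration is good to about 2 mm. The wrist camera is an equidistant fisheye: a pixel r from the principal point sees the ray r / f radians off the axis. A picture is of the moment at which its call begins: read the wrist's pose just before it. There is no depth.
- close_job(): hands the job in; it is judged then, once.
The state is a dict: "time_s": time; "q": joint angles; "qvel": joint speeds; "tau": joint torques, N m; "position": TCP position; "eef_rot": TCP orientation; "wrist_force": force on the tool from outside, world axes, zero at the start; "moment": the same for the moment, N m; "grip_width": finger opening in m; "finger_force": force on a finger pad.
Only numpy, scipy, OpenCV 4.12 (cv2) and the standard library are available. Lean on these libraries where they do the work, as an engineer would, in place of code of your own. Each camera call takes 0.05 s, during which the arm holds its last target. There are 200 camera calls.

## Task

Someone is about to shave at the basin. Swing the round two-sided mirror out on its jointed arm until it hangs over the middle of the bowl, and turn it over in its yoke so that it stands upright with its magnifying face (the dished one with the broad rim) looking squarely out over the basin's front, the robot's side. Handle the glass gently, let go of the mirror so that it stays there, and leave the toiletries round about where they are.

Things in the scene. Friction and masses are not known exactly. Their poses are not given: they have to be found in the camera images.
- mirror: round two-sided mirror: black-framed disc 150 mm across, 14 mm thick, pivoted at its left and right edges in a U-shaped yoke. Origin: disc centre, always 238 mm above the counter. y axis: along the pivots, always level; x: out of the magnifying face; at the start the plain face looks to the robot's side and z points up within 20 degrees. Upper rim free to grasp across its 14 mm. Balanced
- view (a point): point 50 mm straight out from the mirror's centre on the magnifying side; axes as the mirror's. The magnifying face is dished glass in a broad black rim 18 mm wide; the plain face is flat glass nearly to the edge (3 mm rim). The mirror turns right round in its yoke, either way; its stiff pivots (0.05 N m of friction) hold it wherever it is left. Glass: keep finger forces under 160 N in all
- column: black post of the mirror arm, screwed to the counter behind and left of the basin: foot 84 mm across, top 90 mm high. Origin: centre of the foot on the counter; the first arm turns about the vertical axis through it
- arm1 (a joint): angle of the first arm, a bar 210 mm long between its pivots, at 90 to 107 mm height, about the column: 0 points to -x (towards the robot's side), growing anticlockwise seen from above; stops at -1.2 and 2.4. Stiff: 0.50 N m of friction
- arm2 (a joint): angle of the second arm, 210 mm between its pivots, at 108 to 125 mm height: 0 is square to the first arm, growing clockwise seen from above as it folds up; at its stop of -1.57 it is straight in line with the first arm, its other stop is 1.13. Stiff: 0.40 N m
- yoke (a joint): swivel of the yoke about the vertical pin at the end of the second arm, straight below the mirror's centre: at 0 the mirror's pivot axis lies along the second arm, growing anticlockwise seen from above; stops at -2.67 and 0.83, so the mirror cannot be faced about over the basin by swivelling, only by turning it over. Stiff: 0.20 N m
- basin: white ceramic basin fixed on the counter, 250 mm front to back (x), 360 mm wide (y), 85 mm high, with a black tap at the back right of it, its lever reaching 123 mm above the ledge and its spout ending 97 mm from the middle of the bowl. Origin: centre of its underside. Its front is -x
- bowl (a point): middle of the open bowl at rim height (85 mm above the counter, 45 mm to the +y side of the basin's centre). Axes as the basin's: -x is the basin's front
- soap_pump: amber pump bottle, 58 mm across, 180 mm high, loose; origin under its centre. Leave alone
- lotion_pump: amber pump bottle, 58 mm across, 180 mm high, loose; origin under its centre. Leave alone
- tumbler: white tumbler with two toothbrushes, 68 mm across, 190 mm high, loose; origin under its centre. Leave alone
- cream_jar: white jar with black cap, 62 mm across, 52 mm high, loose; origin under its centre. Leave alone
- razor: black razor lying down, 115 mm long, 20 mm high, loose; origin on the counter below its handle. Leave alone
- soap_dish: white dish with a bar of soap, 120 x 85 mm, 32 mm high, loose; origin under its centre. Leave alone
- hairbrush: black hairbrush lying down, 220 mm long, 30 mm high, loose; origin on the counter below the middle. Leave alone
- yoke_low (a point): lowest point of the mirror's yoke, 92 mm below the mirror's centre, on the swivel axis. The yoke is a half ring of 9 mm black bar, mean radius 88 mm, only below and beside the disc in the upright plane of its pivot axis; the pivot knobs reach 99 mm either side of the mirror's centre

How it is judged:
By the outcome, as a careful person would: the job done as asked, in the order asked, and still so for the second after the job is handed in, with the robot touching nothing.
It also fails if it takes over 64 s, if anything falls off the work surface, if the arm or the gripper's body presses on something with over 40 N, if the wrist force passes 120 N, or if a joint passes its speed limit or range.

## Working session

There is one attempt and no reset: what is moved stays moved. The work goes in short steps, Python scripts to look and compute and a tool call to move; the robot and the scene stay as the last step left them, time stands still between calls to the robot, and variables do not carry over. Pictures are saved under pics/ and viewed, at most 11 in all, crops included, and the job is handed in when it is done.

Besides the shell and the picture viewer there is one more tool, called after "Call:" as name(argument=value, ...) on one line, values as JSON. send_rows: Moves the arm, as the interface text tells. Its arguments: {"type":"object","properties":{"deltas":{"type":"array"},"squeeze":{"type":"number"}},"required":["deltas"]}

```bash
ls; mkdir -p pics
python3 - <<'E'
from workcell import *
import cv2,numpy as np,pickle
o=get_obs();print(o)
for n in("scene","top"):
    c=capture(n);cv2.imwrite(f"pics/{n}0.png",c["frame"]);pickle.dump(c,open(n+"0.pkl","wb"))
    print(n,c["fovy"],c["cx"],c["cy"],np.round(c["extrinsics"],3).tolist())
E
```

```text
pics
{'time_s': 0.0, 'q': array([ 1.15042000e+00,  3.00484961e-01,  1.52158034e+00,  2.97295890e-06,
        1.32069070e+00, -6.65758470e-02]), 'qvel': array([ 0.00042339, -0.00253361, -0.00018583, -0.00185603,  0.00052835,
        0.00134643]), 'tau': array([-7.35697677e-05, -5.31809020e+01, -3.52737021e+01,  7.09070452e-02,
        2.44987925e-02, -3.48850813e-05]), 'position': array([0.19043896, 0.5157    , 0.20487904]), 'eef_rot': array([-1.41625775e-04,  1.75979370e-01,  9.84393683e-01, -5.64169397e-04]), 'wrist_force': array([-0.47258468,  1.42649446,  0.47338309]), 'moment': array([ 0.01470346, -0.01179986, -0.03127236]), 'finger_force': 0.0, 'grip_width': 0.0936810014422656}
scene 54.79900128320873 317.45747144435995 234.67735020918016 [[0.574, -0.643, 0.506, 1.068], [0.819, 0.446, -0.362, -0.373], [0.007, 0.622, 0.783, 0.923], [0.0, 0.0, 0.0, 1.0]]
top 49.43804738079627 324.17550229631246 231.75827295510763 [[0.007, 0.996, -0.084, 0.469], [-1.0, 0.005, -0.014, -0.018], [-0.014, 0.084, 0.996, 1.292], [0.0, 0.0, 0.0, 1.0]]
```

View pics/scene0.png

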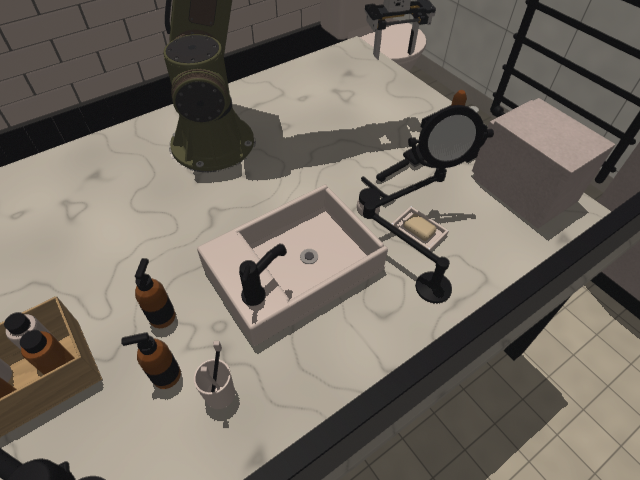

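View pics/top0.png

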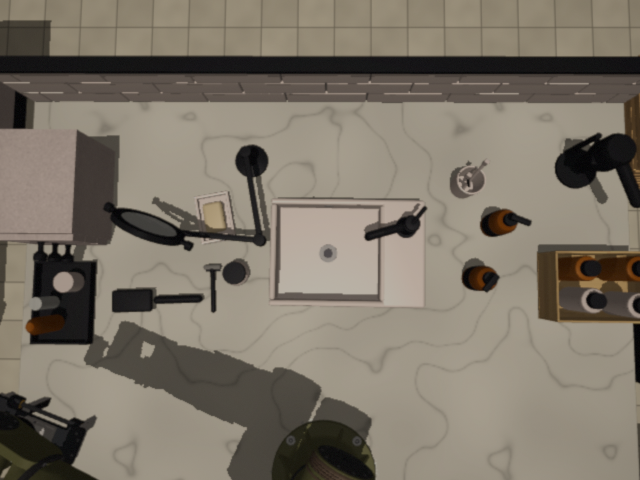

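The scene view shows the mirror at about (452,137), the column foot at (434,287) and the basin between x=200 and 385. In the top view the column is at (252,160), the elbow at (260,240), and the mirror knobs at about (109,208) and (190,245). The bowl drain is at (328,253) and the tap spout tip at (368,237).

```bash
cat > h.py <<'E'
import numpy as np,cv2,pickle
def ray(c,uv,E=None):
    f=240/np.tan(np.radians(c["fovy"])/2);E=c["extrinsics"]
    d=E[:3,:3]@np.array([(uv[0]-c["cx"])/f,-(uv[1]-c["cy"])/f,-1]);return E[:3,3],d
def onz(c,uv,z):
    o,d=ray(c,uv);return o+d*(z-o[2])/d[2]
def proj(c,p):
    f=240/np.tan(np.radians(c["fovy"])/2);E=c["extrinsics"]
    q=E[:3,:3].T@(np.asarray(p)-E[:3,3]);return np.array([c["cx"]-f*q[0]/q[2],c["cy"]+f*q[1]/q[2]])
def arms(C,M):
    C=np.array(C);M=np.array(M);v=M-C;d=np.hypot(*v);i=2*np.arcsin(d/.42);th=np.arctan2(v[1],v[0])+(np.pi-i)/2
    E=C+.21*np.array([np.cos(th),np.sin(th)]);a2=th-np.pi/2-np.arctan2(*(M-E)[::-1])
    return (th%(2*np.pi))-np.pi,(a2+np.pi)%(2*np.pi)-np.pi,E,np.arctan2(*(M-E)[::-1])
E
python3 - <<'E'
from h import *
t=pickle.load(open("top0.pkl","rb"));s=pickle.load(open("scene0.pkl","rb"))
for n,uv,z in[("col",(252,160),.09),("elb",(260,240),.125),("k1",(109,208),.238),("k2",(190,245),.238),("drain",(328,253),.03),
  ("bowlTL",(275,205),.085),("bowlBR",(380,301),.085),("basTL",(271,198),.085),("basTR",(424,199),.085),("basBL",(271,306),.085),("basBR",(426,306),.085),("spout",(368,237),.15)]:
    print(n,onz(t,uv,z).round(3))
a=t["frame"][180:280,80:280];b=s["frame"][80:300,340:500]
a=cv2.resize(a,None,fx=3,fy=3,interpolation=2);b=cv2.resize(b,None,fx=2.5,fy=2.5,interpolation=2)
w=np.zeros((550,800,3),np.uint8);w[:300,:400]=a[:,:400];w[:550,400:800]=b
cv2.imwrite("pics/crop0.png",cv2.convertScaleAbs(w,alpha=1.8))
E
```

```text
col [0.738 0.17  0.09 ]
elb [0.548 0.143 0.125]
k1 [0.604 0.438 0.238]
k2 [0.529 0.27  0.238]
drain [ 0.524 -0.01   0.03 ]
bowlTL [0.633 0.115 0.085]
bowlBR [ 0.412 -0.13   0.085]
basTL [0.649 0.124 0.085]
basTR [ 0.649 -0.233  0.085]
basBL [0.399 0.12  0.085]
basBR [ 0.401 -0.235  0.085]
spout [ 0.554 -0.098  0.15 ]
```

View pics/crop0.png

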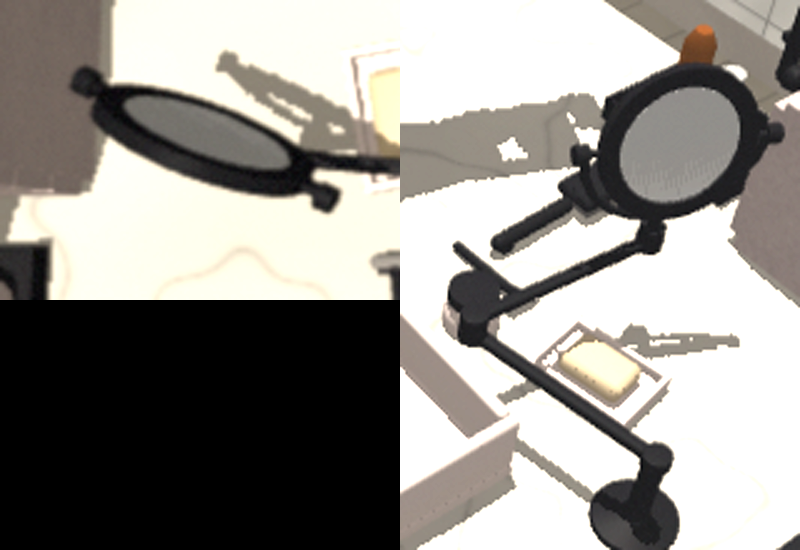

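Run:
```python
from h import *
t=pickle.load(open("top0.pkl","rb"));s=pickle.load(open("scene0.pkl","rb"))
print("foot",onz(s,(433.6,286),0).round(3), "foot top-view",onz(t,(252,161),0.01).round(3))
f=t["frame"]; g=f.astype(int).max(2)
def ell(c,x0,y0,x1,y1,seed):
    g=c["frame"].max(2); m=((g>55)).astype(np.uint8)[y0:y1,x0:x1]
    n,l=cv2.connectedComponents(m,connectivity=4); k=(l==l[seed[1]-y0,seed[0]-x0]).astype(np.uint8)
    cs=cv2.findContours(k,0,1)[0];cc=max(cs,key=len);e=cv2.fitEllipse(cc);print(k.sum(),(e[0][0]+x0,e[0][1]+y0),e[1:]);return np.array(e[0])+(x0,y0)
a=ell(t,100,190,200,260,(148,227));b=ell(s,400,90,500,180,(452,137))
o1,d1=ray(t,a);o2,d2=ray(s,b);d1/=np.linalg.norm(d1);d2/=np.linalg.norm(d2)
x=np.linalg.lstsq(np.c_[d1,-d2],o2-o1,rcond=None)[0];p,q=o1+x[0]*d1,o2+x[1]*d2;print("tri",p.round(3),q.round(3))
M=np.array([.566,.354])
for C in[(.745,.172),(.751,.172)]:
  print(arms(C,M))
  for k in np.linspace(0,1,6): r=arms(C,M+k*(np.array([.524,-.010])-M));print(np.round([r[0],r[1],*r[2],(90-(1-k)*24)/57.3-r[3]],2))
for z in(-10,-5,0,5,10,15,20):
  th=np.radians(z);print(z,[proj(c,np.r_[M,.238]+.075*np.array([-.91*np.sin(th),.41*np.sin(th),np.cos(th)])).round(1) for c in(t,s)])
```

```text
foot [0.751 0.189 0.   ] foot top-view [0.754 0.182 0.01 ]
627 (148.96804809570312, 223.67651748657227) ((13.171449661254883, 55.33922576904297), 109.73667907714844)
1675 (451.50969314575195, 137.4815902709961) ((39.396915435791016, 52.04222869873047), 49.27880096435547)
tri [0.572 0.353 0.244] [0.571 0.351 0.243]
(np.float64(0.12380583865695893), np.float64(0.2642317933395013), array([0.53660737, 0.14606714]), np.float64(1.4303703721123542))
[ 0.12  0.26  0.54  0.15 -0.28]
[ 0.5   0.49  0.56  0.07 -0.35]
[ 0.89  0.58  0.61  0.01 -0.56]
[ 1.23  0.54  0.67 -0.03 -0.86]
[ 1.44  0.36  0.72 -0.04 -1.16]
[ 1.51  0.07  0.73 -0.04 -1.44]
(np.float64(0.12750681646722484), np.float64(0.23866522322285544), array([0.54270478, 0.14529606]), np.float64(1.4596379200392657))
[ 0.13  0.24  0.54  0.15 -0.31]
[ 0.5   0.46  0.57  0.07 -0.38]
[ 0.88  0.55  0.62  0.01 -0.58]
[ 1.21  0.51  0.68 -0.02 -0.87]
[ 1.41  0.33  0.72 -0.04 -1.17]
[ 1.48  0.04  0.73 -0.04 -1.44]
-10 [array([138.8, 217. ]), array([460.6, 114.5])]
-5 [array([137.2, 220. ]), array([459.5, 112.3])]
0 [array([135.6, 223.1]), array([458.4, 110.4])]
5 [array([134.1, 226.2]), array([457.3, 108.7])]
10 [array([132.8, 229.4]), array([456.1, 107.2])]
15 [array([131.6, 232.5]), array([454.8, 106. ])]
20 [array([130.5, 235.5]), array([453.6, 105. ])]
```

The knobs put the mirror centre at about (0.567, 0.354), with its normal near (0.91, -0.41) and the top leaning about 10° toward the robot. The column is at about (0.75, 0.18) and the bowl middle at (0.5245, -0.011). The arm stays clear of its stops all the way along a straight swing. Next I lift and approach.

Call:
send_rows(deltas=[[0,0,-6,0,0,10,9.4],[0,0,-12,0,0,20,9.4],[0,0,-16,0,0,30,9.4],[-6,0,-16,0,0,40,9.4],[-12,-0.5,-16,0,0,50,9.4],[-18,-1,-16,0,0,60,9.4],[-24,-1.3,-16,0,0,70,9.4],[-30,-1.6,-16,0,0,80,9.4],[-36,-2,-16,0,0,90,9.4],[-41,-2.2,-16,0,0,93.7,9.4]], squeeze=15)

```text
time_s: 1.35
position: [0.5694, 0.3518, 0.3648]
eef_rot: [-0.0, 0.84, 0.543, -0.0]
wrist_force: [-0.4, -0.1, -0.1]
grip_width: 0.0941
finger_force: 0.0
```

```bash
cat >> h.py <<'E'
from scipy.spatial.transform import Rotation as R
def show():
    from workcell import get_obs
    o=get_obs();w=o["eef_rot"];r=R.from_quat([*w[1:],w[0]]);m=r.as_matrix()
    print("t",round(o["time_s"],2),"p",o["position"].round(4),"y",m[:,1].round(3),"z",m[:,2].round(3),"F",o["wrist_force"].round(1),"w",round(o["grip_width"],4),"ff",round(o["finger_force"],1),"q",o["q"].round(2));return o,r
def delta(p,yaw=None,tip=0):
    "tool y along world yaw (deg), tool z down, then tipped about world y by tip deg; prints shift cm and turn deg"
    o,r=show()
    T=R.from_euler("y",tip,degrees=True)*R.from_euler("z",yaw,degrees=True)*R.from_matrix([[0,1,0],[1,0,0],[0,0,-1]])*R.identity() if yaw is not None else r
    # tool y along x at yaw 0
    print("d",(r.inv().apply(np.array(p)-o["position"])*100).round(2),(r.inv()*T).as_rotvec(degrees=True).round(1))
E
python3 - <<'E'
from h import *
delta([.567,.354,.365],-24)
from workcell import capture
c=capture("wrist");cv2.imwrite("pics/w1.png",c["frame"]);pickle.dump(c,open("w1.pkl","wb"));print(c["fovy"],c["cx"],c["cy"],c["hand_eye"].round(3).tolist())
E
```

```text
t 1.35 p [0.5694 0.3518 0.3648] y [ 0.912 -0.41  -0.001] z [-0.001 -0.    -1.   ] F [-0.4 -0.1 -0.1] w 0.0941 ff 0.0 q [ 0.5   0.55  0.81 -0.    1.78  0.92]
d [ 0.1  -0.31 -0.02] [-0.   0.  -0.2]
65.70646984690485 320.16436661569276 242.2961830227187 [[0.0, 0.97, 0.241, 0.07], [1.0, -0.0, -0.001, 0.001], [-0.001, 0.241, -0.97, -0.178], [0.0, 0.0, 0.0, 1.0]]
```

View pics/w1.png

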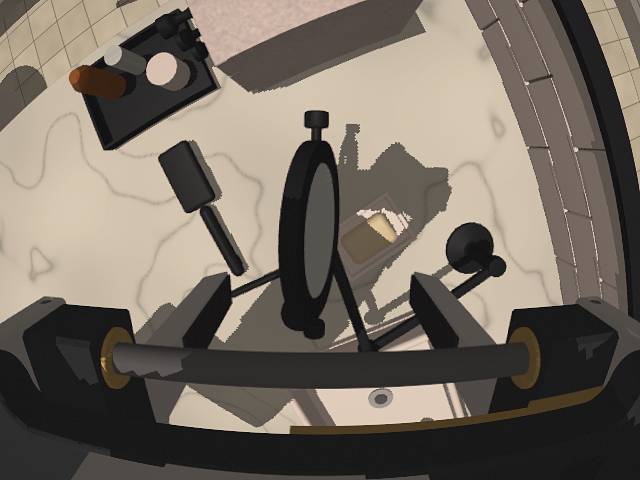

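The wrist view shows the knobs at (317,119) and (314,328). The disc lies between the fingers (inner edges at 228 and 412) and leans slightly left, which is the robot's side.

```bash
cat >> h.py <<'E'
def wray(c,uv,o,z):
    f=240/np.tan(np.radians(c["fovy"])/2);d=np.array([uv[0]-c["cx"],uv[1]-c["cy"]]);r=np.hypot(*d);a=r/f
    v=np.array([np.sin(a)*d[0]/r,-np.sin(a)*d[1]/r,-np.cos(a)]);H=c["hand_eye"];w=o["eef_rot"];m=R.from_quat([*w[1:],w[0]])
    p=m.apply(H[:3,3])+o["position"];v=m.apply(H[:3,:3]@v);return p+v*(z-p[2])/v[2]
E
python3 - <<'E'
from h import *
o,r=show();c=pickle.load(open("w1.pkl","rb"))
a=wray(c,(317,119),o,.238);b=wray(c,(314,328),o,.238);print(a,b,(a+b)/2,np.linalg.norm(a-b),np.degrees(np.arctan2(*(a-b)[1::-1])) if 0 else np.degrees(np.arctan2((a-b)[1],(a-b)[0])))
print("basin corner?")
delta([*((a+b)/2)[:2],.288],np.degrees(np.arctan2((a-b)[1],(a-b)[0]))-90)
E
```

```text
t 1.4 p [0.5733 0.3488 0.363 ] y [ 0.909 -0.416 -0.001] z [-0.002 -0.002 -1.   ] F [ 1.5 -2.2 -1.1] w 0.0941 ff 0.0 q [ 0.49  0.56  0.8  -0.    1.78  0.92]
[0.61215987 0.43688453 0.238     ] [0.53364475 0.27230996 0.238     ] [0.57290231 0.35459725 0.238     ] 0.18234420953740524 64.49515738576261
basin corner?
t 1.4 p [0.5733 0.3488 0.363 ] y [ 0.909 -0.416 -0.001] z [-0.002 -0.002 -1.   ] F [ 1.5 -2.2 -1.1] w 0.0941 ff 0.0 q [ 0.49  0.56  0.8  -0.    1.78  0.92]
d [ 0.53 -0.27  7.5 ] [-0.1  0.2  0.9]
```

Call:
send_rows(deltas=[[0.3,0,0,0,0,0.5,9.4],[0.3,0,2,0,0,0.5,9.4],[0.3,0,4,0,0,0.5,9.4],[0.3,0,6,0,0,0.5,9.4],[0.3,0,7.7,0,0,0.5,9.4],[0.3,0,7.7,0,0,0.5,9.4],[0.3,0,7.7,0,0,0.5,6],[0.3,0,7.7,0,0,0.5,4],[0.3,0,7.7,0,0,0.5,2.5],[0.3,0,7.7,0,0,0.5,1.8]], squeeze=20)

```text
time_s: 2.65
position: [0.5688, 0.356, 0.2886]
eef_rot: [0.0, 0.841, 0.541, 0.0]
wrist_force: [-0.3, 0.6, 0.2]
grip_width: 0.0575
finger_force: 0.0
```

Call:
send_rows(deltas=[[0,0,0,0,0,0,1.2],[0,0,0,0,0,0,0.5],[0,0,0,0,0,0,0.5],[0,0,0,0,0,0,0.5]], squeeze=20)

```text
time_s: 3.15
position: [0.5687, 0.356, 0.2885]
eef_rot: [-0.0, 0.841, 0.541, 0.0]
wrist_force: [-1.6, 1.5, 0.5]
grip_width: 0.0172
finger_force: 0.6
```

Run:
```python
from h import *
delta([.5245,-.011,.288],0)
```

```text
t 3.15 p [0.5687 0.356  0.2885] y [ 0.91  -0.414 -0.   ] z [ 0.  0. -1.] F [-1.6  1.5  0.5] w 0.0172 ff 0.6 q [0.5  0.55 0.98 0.   1.61 0.93]
d [-35.24  11.18   0.05] [  0.   -0.  -24.5]
```

Call:
send_rows(deltas=[[0,0,0,0,0,0,0.5],[0,0,0,0,0,0,0.5],[0,0,0,0,0,0,0.5]], squeeze=30)

```text
time_s: 3.52
position: [0.5686, 0.3562, 0.2884]
eef_rot: [-0.0, 0.841, 0.541, -0.0]
wrist_force: [-2.7, 2.5, 0.1]
grip_width: 0.014
finger_force: 29.9
```

Call:
send_rows(deltas=[[-0.5,0.16,0,0,0,0,0.5],[-1.5,0.48,0,0,0,-1,0.5],[-3,0.95,0,0,0,-2,0.5],[-4.5,1.43,0,0,0,-3,0.5],[-6,1.9,0,0,0,-4,0.5],[-7.5,2.4,0,0,0,-5,0.5],[-9,2.85,0,0,0,-6,0.5],[-10,3.2,0,0,0,-7,0.5],[-10.5,3.3,0,0,0,-7,0.5],[-10.5,3.3,0,0,0,-7,0.5]])

```text
time_s: 4.78
position: [0.5554, 0.2463, 0.2885]
eef_rot: [0.0, 0.806, 0.591, -0.0]
wrist_force: [-2.0, -1.5, 1.2]
grip_width: 0.0138
finger_force: 29.9
```

Run:
```python
from h import *
delta([.5245,-.011,.288],0)
from workcell import capture
c=capture("scene");cv2.imwrite("pics/s2.png",c["frame"][50:350,150:550])
```

```text
t 4.78 p [0.5554 0.2463 0.2885] y [ 0.954 -0.301  0.   ] z [ 0.    -0.001 -1.   ] F [-2.  -1.5  1.2] w 0.0138 ff 29.9 q [ 0.36  0.39  1.21 -0.    1.54  0.66]
d [-25.47   4.8    0.07] [  0.    0.  -17.5]
```

View pics/s2.png

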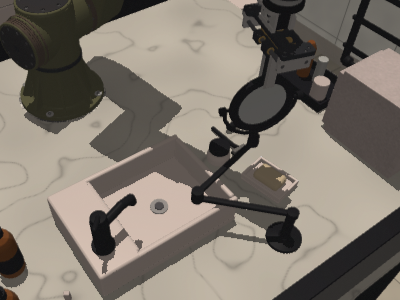

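The gripped mirror is swinging with low forces; it is at about (260,103) in the crop and the elbow is now over the basin's left rim. I carry on.

Call:
send_rows(deltas=[[-0.5,0.1,0,0,0,-0.5,0.5],[-1.5,0.28,0,0,0,-1,0.5],[-3,0.57,0,0,0,-2,0.5],[-5,0.95,0,0,0,-3.5,0.5],[-7,1.3,0,0,0,-5,0.5],[-9,1.7,0,0,0,-6.5,0.5],[-11,2.1,0,0,0,-7.5,0.5],[-13,2.45,0,0,0,-9,0.5],[-14,2.65,0,0,0,-10,0.5],[-14,2.65,0,0,0,-10,0.5]])

```text
time_s: 6.08
position: [0.5386, 0.1045, 0.2884]
eef_rot: [0.0, 0.752, 0.659, -0.0]
wrist_force: [0.5, -0.9, 0.2]
grip_width: 0.014
finger_force: 29.9
```

Run:
```python
from h import *
delta([.5245,-.011,.288],0)
```

```text
t 6.08 p [0.5386 0.1045 0.2884] y [ 0.991 -0.131  0.   ] z [ 0.    -0.001 -1.   ] F [ 0.5 -0.9  0.2] w 0.014 ff 29.9 q [ 0.13  0.25  1.4  -0.    1.5   0.26]
d [-11.64   0.11   0.06] [ 0.   0.1 -7.5]
```

Call:
send_rows(deltas=[[-0.5,0,0,0,0,-0.5,0.5],[-1.5,0,0,0,0,-1,0.5],[-3,0,0,0,0,-2,0.5],[-5,0.1,0,0,0,-3.5,0.5],[-7,0.1,0,0,0,-5,0.5],[-9,0.1,0,0,0,-6.5,0.5],[-10.5,0.1,0,0,0,-7,0.5],[-11.3,0.1,0,0,0,-7.5,0.5],[-11.6,0.1,0,0,0,-7.5,0.5],[-11.6,0.1,0,0,0,-7.5,0.5]])

```text
time_s: 7.32
position: [0.5245, -0.0101, 0.2885]
eef_rot: [0.0, 0.707, 0.707, -0.0]
wrist_force: [1.5, -0.8, 0.5]
grip_width: 0.0136
finger_force: 30.0
```

Run:
```python
from h import *
delta([.5245,-.011,.288],0)
from workcell import capture
c=capture("top");pickle.dump(c,open("top1.pkl","wb"));cv2.imwrite("pics/t3.png",cv2.resize(c["frame"][130:330,180:460],None,fx=2.5,fy=2.5))
for p in[(.5245,.088,.238),(.5245,-.11,.238),(.5245,-.011,.125)]: print(((proj(c,p)-(180,130))*2.5).round(0))
```

```text
t 7.33 p [ 0.5245 -0.0101  0.2885] y [ 1.  0. -0.] z [-0.    -0.001 -1.   ] F [ 1.5 -0.8  0.5] w 0.0136 ff 30.0 q [-0.09  0.19  1.46 -0.    1.49 -0.09]
d [-0.09  0.    0.05] [-0.  0.  0.]
[248. 295.]
[493. 296.]
[371. 302.]
```

View pics/t3.png

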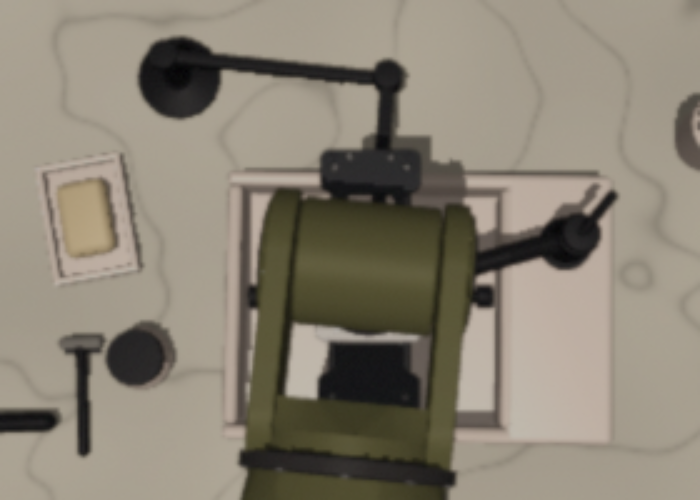

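The top view agrees with the plan: the knobs at (254,296) and (484,296) lie along y and the mirror is over the bowl, within about 1 mm. I let go, lift off behind the mirror, turn the hand a quarter and close the fingers. Then I push the rim over with the fingertips.

Call:
send_rows(deltas=[[0,0,0,0,0,0,4],[0,0,0,0,0,0,4],[0,0,0,0,0,0,4],[0,0,-1.5,0,0,0,4],[0,0,-4,0,0,0,4],[0,0,-6,0,0,0,4],[0,1.5,-6,0,0,10,4],[0,3.5,-6,0,0,20,4],[0,3.5,-6,0,0,30,2],[0,3.5,-6,0,0,40,0]], squeeze=20)

```text
time_s: 8.62
position: [0.5596, -0.0099, 0.3494]
eef_rot: [0.0, 0.907, 0.42, 0.0]
wrist_force: [0.2, 0.2, 0.1]
grip_width: 0.0237
finger_force: 0.0
```

Call:
send_rows(deltas=[[0,0,0,0,0,10,0],[0,0,0,0,0,20,0],[0,0,0,0,0,30,0],[0,0,0,0,0,40,0],[0,0,0,0,0,50,0],[0,0,0,0,0,50,0],[0,0,0,0,0,50,0]])

```text
time_s: 9.5
position: [0.5595, -0.0099, 0.3489]
eef_rot: [0.0, 1.0, 0.002, 0.0]
wrist_force: [-0.5, -0.0, 0.2]
grip_width: 0.0006
finger_force: 0.0
```

```bash
cat >> h.py <<'E'
C=np.array([.5245,-.011,.238])
def push(ths,rho=.064):
    o,r=show()
    for th in ths:
        tip=max(0,min(35,(th-50)*.4)) ; a,t=np.radians([th,tip])
        n=np.array([np.cos(a),0,np.sin(a)]);u=np.array([-np.sin(a),0,np.cos(a)])
        p=C+rho*u+(.007+.008*abs(np.cos(a-t)))*n
        T=R.from_euler("y",-tip,degrees=True)*R.from_matrix(np.c_[[1,0,0],[0,-1,0],[0,0,-1]])
        print(th,p.round(3),(r.inv().apply(p-o["position"])*100).round(1),(r.inv()*T).as_rotvec(degrees=True).round(1))
E
python3 - <<'E'
from h import *
push([-20,0,10,20,30,40,50,60,70,80,90])
from workcell import capture
c=capture("scene");cv2.imwrite("pics/s4.png",cv2.resize(c["frame"][30:330,150:550],None,fx=1.8,fy=1.8))
E
```

```text
t 9.5 p [ 0.5595 -0.0099  0.3489] y [ 0.004 -1.     0.   ] z [ 0. -0. -1.] F [-0.5 -0.   0.2] w 0.0006 ff 0.0 q [-0.08  0.26  1.25 -0.    1.64  1.48]
-20 [ 0.56  -0.011  0.293] [0.1 0.1 5.6] [ 0.  -0.   0.3]
0 [ 0.54  -0.011  0.302] [-2.   0.1  4.7] [ 0.  -0.   0.3]
10 [ 0.528 -0.011  0.304] [-3.1  0.1  4.5] [ 0.  -0.   0.3]
20 [ 0.516 -0.011  0.303] [-4.3  0.1  4.6] [ 0.  -0.   0.3]
30 [ 0.505 -0.011  0.3  ] [-5.5  0.1  4.9] [ 0.  -0.   0.3]
40 [ 0.493 -0.011  0.295] [-6.6  0.1  5.3] [ 0.  -0.   0.3]
50 [ 0.483 -0.011  0.288] [-7.6  0.1  6. ] [ 0.  -0.   0.3]
60 [ 0.475 -0.011  0.28 ] [-8.5  0.1  6.9] [-0.   4.   0.3]
70 [ 0.468 -0.011  0.27 ] [-9.1  0.1  7.9] [-0.   8.   0.3]
80 [ 0.463 -0.011  0.259] [-9.6  0.1  9. ] [-0.  12.   0.3]
90 [ 0.46  -0.011  0.247] [-9.9  0.1 10.2] [-0.  16.   0.3]
```

View pics/s4.png

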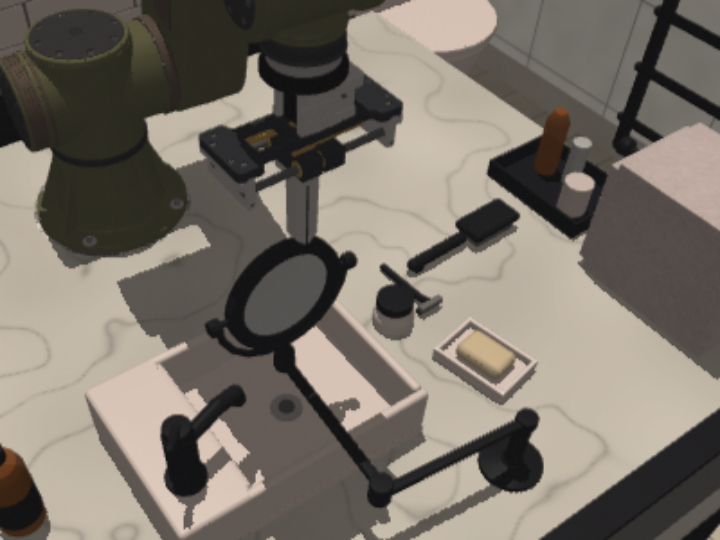

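Run:
```python
from h import *
c=pickle.load(open("scene0.pkl","rb"))
for p in[(.5595,-.01,.349),(.5245,-.011,.313),(.5245,-.011,.238)]: print((proj(c,p)-(150,30))*1.8)
```

```text
[302.84809501 237.79291655]
[282.80812446 244.83832381]
[283.49460869 293.81468759]
```

The finger tip projects to (303,238) and the mirror centre to (283,294), both matching the picture. Now I push the rim down.

Call:
send_rows(deltas=[[0.1,0.1,3,0,0,0,0],[0,0.1,5,0,0,0,0],[-2,0.1,4.8,0,0,0,0],[-3.1,0.1,4.5,0,0,0,0],[-4.3,0.1,4.6,0,0,0,0],[-5.5,0.1,4.9,0,0,0,0],[-6.6,0.1,5.3,0,0,0,0],[-7.6,0.1,6,0,0,0,0],[-8.5,0.1,6.9,0,4,0,0],[-9.1,0.1,7.9,0,8,0,0]])

```text
time_s: 10.8
position: [0.4681, -0.0109, 0.2693]
eef_rot: [0.0, 0.997, 0.0, 0.071]
wrist_force: [1.9, 0.1, 0.8]
grip_width: 0.0002
finger_force: 0.5
```

Run:
```python
from h import *
push([75,85,95,105,115,125,135,145,155,162])
from workcell import capture
c=capture("scene");cv2.imwrite("pics/s5.png",c["frame"][80:280,200:420])
```

```text
t 10.8 p [ 0.4681 -0.0109  0.2693] y [ 0.001 -1.     0.   ] z [ 0.142 -0.    -0.99 ] F [1.9 0.1 0.8] w 0.0002 ff 0.5 q [-0.11 -0.02  1.74  0.02  1.28  1.46]
75 [ 0.465 -0.011  0.265] [-0.3  0.   0.4] [0.  1.8 0.1]
85 [ 0.462 -0.011  0.253] [-0.9  0.   1.5] [0.  5.8 0.1]
95 [ 0.46  -0.011  0.241] [-1.2  0.   2.7] [-0.   9.8  0.1]
105 [ 0.461 -0.011  0.229] [-1.3  0.   3.9] [-0.  13.8  0.1]
115 [ 0.463 -0.011  0.217] [-1.2  0.   5.1] [-0.  17.8  0.1]
125 [ 0.468 -0.011  0.208] [-0.9  0.   6.1] [-0.  21.8  0.1]
135 [ 0.473 -0.011  0.199] [-0.5  0.   7.1] [-0.  25.8  0.1]
145 [ 0.48  -0.011  0.191] [0.1 0.  7.9] [-0.  26.8  0.1]
155 [ 0.487 -0.011  0.185] [0.7 0.  8.7] [-0.  26.8  0.1]
162 [ 0.493 -0.011  0.181] [1.3 0.  9.1] [-0.  26.8  0.1]
```

View pics/s5.png

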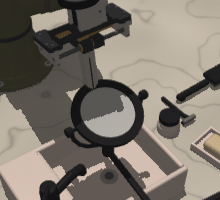

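The mirror now lies back with its magnifying face up, the finger is on its near rim and the force is about 2 N. I continue the push.

Call:
send_rows(deltas=[[-0.3,0,0.4,0,1.8,0,0],[-0.9,0,1.5,0,5.8,0,0],[-1.2,0,2.7,0,9.8,0,0],[-1.3,0,3.9,0,13.8,0,0],[-1.2,0,5.1,0,17.8,0,0],[-0.9,0,6.1,0,21.8,0,0],[-0.5,0,7.1,0,25.8,0,0],[0.1,0,7.9,0,26.8,0,0],[0.7,0,8.7,0,26.8,0,0],[1.3,0,9.1,0,26.8,0,0]])

```text
time_s: 12.1
position: [0.4944, -0.0109, 0.1808]
eef_rot: [-0.0, 0.954, 0.0, 0.298]
wrist_force: [-2.1, 0.0, 0.6]
grip_width: 0.0008
finger_force: 0.7
```

Run:
```python
from h import *
delta([.44,-.011,.25],-90)
from workcell import capture
c=capture("scene");cv2.imwrite("pics/s6.png",cv2.resize(c["frame"][80:280,200:420],None,fx=2,fy=2))
```

```text
t 12.1 p [ 0.4944 -0.0109  0.1808] y [ 0.001 -1.    -0.   ] z [ 0.57   0.001 -0.822] F [-2.1  0.   0.6] w 0.0008 ff 0.7 q [-0.14 -0.1   2.14  0.17  0.5   1.31]
d [-0.53  0.01 -8.78] [ -0.  -34.7   0. ]
```

View pics/s6.png

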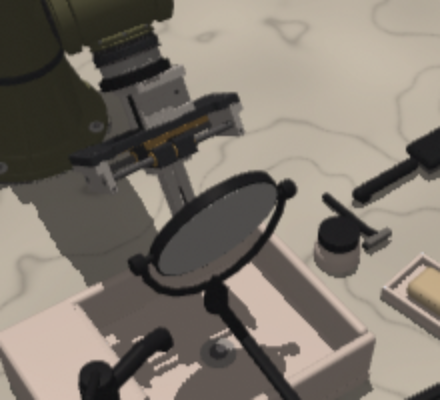

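The plain face now shows to the rear, so the mirror is nearly over, with its top leaning away from the robot. I retreat, lift and turn the hand back, ready to grip the upper rim.

Call:
send_rows(deltas=[[0,0,-3,0,0,0,0],[0,0,-7,0,0,0,0],[0,0,-10,0,0,0,0],[3,0,-15,0,-8,0,0],[5,0,-18.4,0,-17,0,3],[5,0,-18.4,0,-26,0,6],[5,0,-18.4,0,-34.7,0,9.4],[5,0,-18.4,0,-34.7,0,9.4],[5,0,-18.4,0,-34.7,0,9.4]])

```text
time_s: 13.28
position: [0.43, -0.0109, 0.3608]
eef_rot: [0.0, 1.0, 0.0, 0.002]
wrist_force: [-0.2, -0.4, -0.4]
grip_width: 0.0471
finger_force: 0.0
```

Call:
send_rows(deltas=[[0,0,0,0,0,-10,9.4],[0,0,0,0,0,-20,9.4],[0,0,0,0,0,-30,9.4],[0,0,0,0,0,-40,9.4],[0,0,0,0,0,-50,9.4],[0,0,0,0,0,-60,9.4],[0,0,0,0,0,-70,9.4],[0,0,0,0,0,-80,9.4],[0,0,0,0,0,-90,9.4],[0,0,0,0,0,-90,9.4]])

```text
time_s: 14.52
position: [0.4296, -0.0109, 0.3614]
eef_rot: [0.002, 0.707, 0.707, 0.002]
wrist_force: [-0.4, 0.2, 0.1]
grip_width: 0.0941
finger_force: 0.0
```

Run:
```python
from h import *
o,r=show()
from workcell import capture
c=capture("wrist");pickle.dump((c,o),open("w7.pkl","wb"));cv2.imwrite("pics/w7.png",c["frame"])
delta([.5445,-.011,.37],0)
```

```text
t 14.53 p [ 0.4296 -0.0109  0.3614] y [ 1.    -0.001  0.004] z [ 0.004 -0.    -1.   ] F [-0.4  0.2  0.1] w 0.0941 ff 0.0 q [-0.11 -0.05  1.56  0.    1.63 -0.11]
t 14.57 p [ 0.4296 -0.011   0.3613] y [ 1.    -0.004  0.004] z [ 0.004 -0.    -1.   ] F [-0.5 -0.7 -0.1] w 0.0939 ff 0.0 q [-0.11 -0.05  1.56  0.    1.63 -0.11]
d [ 0.04 11.49 -0.83] [ 0.2  0.  -0.2]
```

View pics/w7.png

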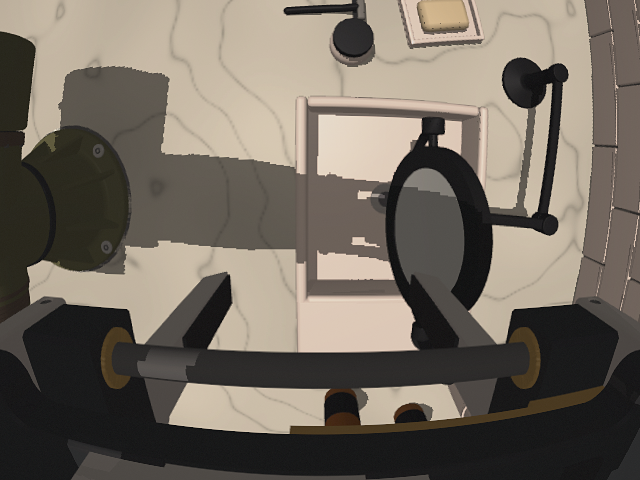

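The wrist view shows the broad-rimmed magnifying face toward the robot. The knobs are at (433,125) and (421,335), and the upper edge is leaning away at about (493,235).

Run:
```python
from h import *
c,o=pickle.load(open("w7.pkl","rb"))
a=wray(c,(433,125),o,.238);b=wray(c,(421,335),o,.238);print(a,b,(a+b)/2)
for z in(.238,.29,.30,.31): print(z,wray(c,(493,235),o,z))
delta([.5395,-.011,.365],0)
```

```text
[0.52459915 0.08303707 0.238     ] [ 0.52598015 -0.1062385   0.238     ] [ 0.52528965 -0.01160072  0.238     ]
0.238 [ 0.58680194 -0.01001797  0.238     ]
0.29 [0.55974714 0.00179304 0.29      ]
0.3 [0.55454429 0.00406439 0.3       ]
0.31 [0.54934145 0.00633574 0.31      ]
t 14.57 p [ 0.4296 -0.011   0.3613] y [ 1.    -0.004  0.004] z [ 0.004 -0.    -1.   ] F [-0.5 -0.7 -0.1] w 0.0939 ff 0.0 q [-0.11 -0.05  1.56  0.    1.63 -0.11]
d [ 0.03 10.99 -0.33] [ 0.2  0.  -0.2]
```

Call:
send_rows(deltas=[[0,4,-0.5,0,0,0,9.4],[0,8,-0.5,0.2,0,0,9.4],[0,11,-0.5,0.2,0,0,9.4],[0,11,-0.5,0.2,0,0,9.4],[0,11,2,0.2,0,0,9.4],[0,11,5,0.2,0,0,9.4],[0,11,7.3,0.2,0,0,9.4],[0,11,7.3,0.2,0,0,9.4],[0,10.2,7.3,0.2,0,0,9.4],[0,9.5,7.3,0.2,0,0,9.4]], squeeze=15)

```text
time_s: 15.82
position: [0.5247, -0.0109, 0.2892]
eef_rot: [0.0, 0.707, 0.707, -0.0]
wrist_force: [0.0, -0.5, -0.2]
grip_width: 0.0939
finger_force: 0.0
```

Call:
send_rows(deltas=[[0,0,0,0,0,0,6.5],[0,0,0,0,0,0,5],[0,0,0,0,0,0,4],[0,0,0,0,0,0,3],[0,0,0,0,0,0,2],[0,0,0,0,0,0,1],[0,0,0,0,0,0,0.5],[0,0,0,0,0,0,0.5],[0,0,0,0,0,0,0.5],[0,0,0,0,0,0,0.5]])

```text
time_s: 17.08
position: [0.525, -0.0109, 0.2879]
eef_rot: [-0.001, 0.707, 0.707, -0.001]
wrist_force: [-1.3, -0.0, 2.1]
grip_width: 0.0141
finger_force: 15.0
```

Run:
```python
from h import *
delta([.5248,-.011,.288],0)
```

```text
t 17.07 p [ 0.525  -0.0109  0.2879] y [ 1.     0.001 -0.002] z [-0.002 -0.    -1.   ] F [-1.3 -0.   2.1] w 0.0141 ff 15.0 q [-0.09  0.19  1.46 -0.    1.49 -0.09]
d [-0.01 -0.02 -0.01] [-0.1  0.   0. ]
```

It is gripped flat at 14.1 mm. I release, lift straight up, back away and check.

Call:
send_rows(deltas=[[0,0,0,0,0,0,1.8],[0,0,0,0,0,0,3],[0,0,0,0,0,0,4.5],[0,0,0,0,0,0,5],[0,0,-2,0,0,0,5],[0,0,-5,0,0,0,5],[0,0,-9,0,0,0,5],[0,-5,-11,0,0,0,5],[0,-11,-11,0,0,0,5],[0,-16,-11,0,0,0,5]])

```text
time_s: 18.32
position: [0.3635, -0.0109, 0.3983]
eef_rot: [-0.0, 0.707, 0.707, -0.0]
wrist_force: [-0.1, 0.1, 0.0]
grip_width: 0.0497
finger_force: 0.0
```

Run:
```python
from h import *
from workcell import capture
show()
t=capture("top");s=capture("scene");pickle.dump((t,s),open("fin.pkl","wb"))
w=np.zeros((600,800,3),np.uint8);w[:300]=cv2.resize(t["frame"][150:330,120:600],(800,300));w[300:,:450]=cv2.resize(s["frame"][80:280,180:480],(450,300))
a=pickle.load(open("top0.pkl","rb"))["frame"];d=cv2.absdiff(a,t["frame"]);w[300:,450:]=cv2.resize(d[100:360,30:620],(350,300))
cv2.imwrite("pics/f8.png",w)
```

```text
t 18.32 p [ 0.3635 -0.0109  0.3983] y [ 1.     0.001 -0.001] z [-0.001 -0.    -1.   ] F [-0.1  0.1  0. ] w 0.0497 ff 0.0 q [-0.13 -0.2   1.61 -0.    1.74 -0.13]
```

View pics/f8.png

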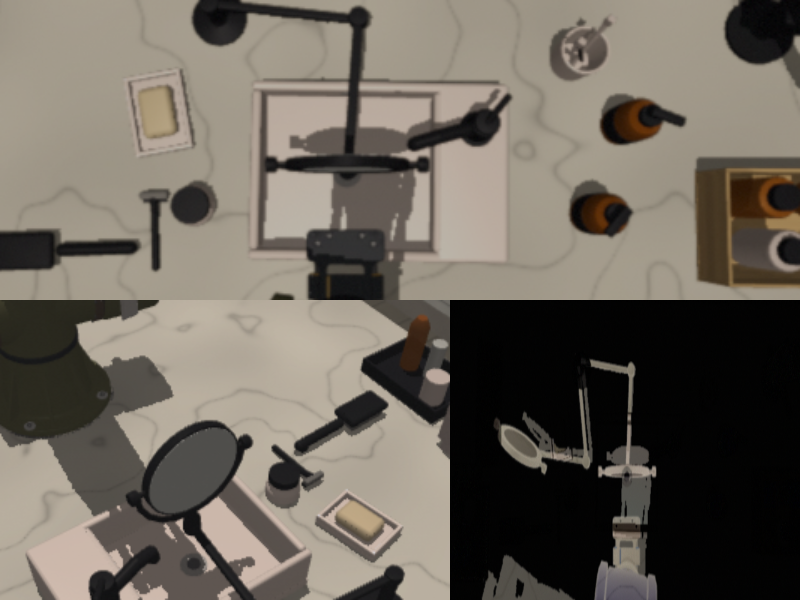

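The mirror is upright over the bowl, with its knobs level in x and centred at pixel 328 as predicted. Its plain face is to the rear, and the difference image shows no toiletries moved. I hand it in.

```bash
python3 -c "
from workcell import *
print(close_job())"
```

```text
the job is handed in; nothing more can be done
None
```

The mirror hangs upright over the middle of the bowl, magnifying face toward the robot's side. I let go of it and handed the job in at about 18 s; the final pictures show no toiletries moved.

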